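# Fit the last fixed caster to a laundry hamper's rolling base

## Robot

A 6-joint arm with a two-finger parallel gripper is mounted at the origin on the work surface. World frame = base frame: x ahead of the robot, y to its left, z up, the work surface at z = 0. Lengths are in m, angles in rad, forces in N, time in s.
With the tool pointing down it reaches from about 0.3 to 0.875 m from the base axis. Payload 6.4 kg.
Tool frame: the origin (TCP) lies at the centre of the arm's flange, where the gripper is bolted on; the fingertips stand 173 mm ahead of it and the grasp point (between the pads) lies ctrl.grip_point_offset ahead of it (ctrl.grip_point_offset is the distance from the TCP to the grasp point, in m); z points along the fingers, y is the direction in which the jaws open and shut (so a half turn about z gives the same grasp; the last joint's range is limited). The gripper opens to 85 mm and grips with 20 to 120 N. Pads are 22 mm wide; open, the fingers measure 114 mm over their backs; the gripper's body (76 mm by 85 mm) begins 54 mm behind the grasp point. The pads swing forward as they close: fully open they stand 13 mm farther back than shut.
Start: joints at [1.005, 0.181, 1.607, -0, 1.354, -0.206], TCP at [0.202, 0.538, 0.405] pointing down, gripper open.
Joint ranges: [-2.99, 2.99], [-0.89, 2.07], [0.3, 2.58], [-1.14, 4.28], [0, 2.63], [-3.12, 3.12]. Speed limits (rad/s): [2.57, 2.57, 3.01, 3.14, 3.14, 3.14].

## Interface

Orientations are given as a unit quaternion [w, x, y, z].
In Python, from bench import ctrl, cams, boxes_of, landmark_of gives the robot as it stands.
- The arm moves only by the shell command python3 -m handwheel 'ROWS'. ROWS is JSON, a list of rows, each an object with "offset": the shift along the tool's x, y, z in m, a list of three; "spin": the turn about the tool's z in degrees; "grip": the opening, from 0 (shut) to 1 (fully open). A call has 1 to 20 rows; each row is the pose to reach, as a shift and turn from the pose commanded when the call began, along the tool's axes at that moment; what a row does not reach only later rows make up. A row lasts 1/8 s, in which the tool goes at most 62.5 mm and 10.7 degrees, less where a joint would pass 70% of its speed; a pose out of reach is approached as far as the arm can. A call with a gripper value outside its range is refused whole. The fingers move at their own pace and stop on an object; the grip force is fixed at half the most. Time passes only in rows, so rows that repeat a pose let the fingers close. It gives the time, the measured TCP pose, the force and the opening at its end, in the units of the state.
- ctrl.get_obs(): the state, without advancing time (a new reading comes with each control period).
- cams.camera(name): name is "scene" or "top"; returns a dict with "color" (400x640x3 uint8, red, green, blue), "camera_matrix" (3x3 intrinsics, pixels), "distortion" ([k1, k2, p1, p2, k3] as OpenCV has them; the pictures are not rectified), "view" (4x4, takes a point from world to camera coordinates). Camera axes: x right, y up, looking along -z (the intrinsics and any distortion apply to the point x, -y, -z); pixel columns grow to the right and rows downward; lengths in m; the calibration is good to about 2 mm. A picture is of the moment at which its call begins. There is no depth.
- ctrl.hand_in(): hands the job in, once; it reports no verdict.
Trained networks look in a picture, given as the dict that the camera call returned (one of the last four; its "shot" number tells which), for a name from the list of things; names that differ only in an ending like _2 or _b are one class to them, and where a whole thing is asked for, a point or a joint stands for the part that bears it (a point fixed in the world has none). Each returns a list of dicts, best first, with "confidence" (0 to 1); they miss things now and then, are a little off and sometimes report something else, mostly with a low value. They report only what shows in the picture. A call takes as long as a camera call. They do not tell look-alikes from the thing itself.
- boxes_of(picture, thing): "uv" ([column, row] in pixels, amid what is visible of it).
- landmark_of(picture, thing): "uv" ([column, row] in pixels: a listed point, or the origin of a listed thing).
The state is a dict: "time_s": time; "q": joint angles; "dq": joint speeds; "joint_efforts": joint torques, N m; "eef_pos": TCP position; "eef_rot": TCP orientation; "wrist_force": force on the tool from outside, world axes, zero at the start; "torque": the same for the moment, N m; "opening": opening from 0.0 (shut) to 1.0 (fully open).
Only numpy, scipy, OpenCV 4.12 (cv2) and the standard library are available. Lean on these libraries where they do the work, as an engineer would, in place of code of your own. Each camera call takes 0.05 s, during which the arm holds its last target.

## Task

The hamper's rolling base lies upside down on the counter with one caster still missing. Take the fixed caster out of the carton, rest its stem lightly on the empty corner's socket, feel around in a small spiral for the hole and press the caster straight in past the socket's spring catch until its plate sits fully home on the socket, with the wheel in line with the base's long sides. Use only moderate force on the base, let go, and leave the things around where they stand.

Things in the scene. Friction and masses are not known exactly. Their poses are not given: they have to be found in the camera images.
- base: Upturned rolling base, fixed on the counter: plywood board 340 x 260 x 15 mm, a wooden block 60 x 60 x 40 mm at each corner (faces 55 mm above the counter), low battens between. Origin: middle of its underside, on the counter; x along the long sides, y along the short ones, z up. Three corners carry casters, wheels up, tops 124 mm high; the corner at -x, -y is empty.
- corner (a point): Middle of the empty corner block (base frame -135, -95 mm), 57 mm above the counter: the height of the flat upper face of the round white socket flange there (42 mm in diameter, 2 mm thick). The socket was set by eye: its hole's centre lies 3.5 to 5.5 mm off this point, in any direction, differently each time. It cannot be shifted; its face is flat all around.
- hole_floor (a point): Nominal bottom of the socket's hole, 34 mm below corner (true centre 3.5 to 5.5 mm off, as said there). The hole: round, 12 mm in diameter, vertical, blind, 34 mm deep, mouth sharp and unchamfered. The stem slides in freely for 13 mm; then a catch of three spring balls, 16 mm below the mouth, lets it pass only under a push of about 10 N and snaps into its neck at the end.
- caster: Loose steel fixed (not swivelling) caster, about 140 g, standing stem down, wheel up in the carton. Origin: on the stem's axis at the underside of its round mounting plate (38 mm in diameter, 4 mm thick), the face that must come to rest on the socket flange; z up, x the rolling direction, y along the axle.
- axle (a point): Middle of the caster's wheel, 42 mm above the caster's origin. Wheel 50 mm in diameter, 18 mm thick, top 67 mm above the origin. It sits in a steel fork whose two flat outer sides are parallel, 28 mm apart over both (along y), 32 mm wide (along x) and reach from 4 to 52 mm above the origin: the place to grip.
- stem_end (a point): Middle of the flat lower end of the caster's stem, 30 mm below the caster's origin. Stem 11 mm in diameter, without chamfer, with a neck of 8.6 mm from 13 to 19 mm below the caster's origin.
- carton: Open cardboard carton 160 x 150 mm, walls 50 mm high, fixed on the counter, with open flaps along its +y and -y sides. Origin: middle of its underside; z up. Its insert, top 42 mm above the counter, has four 15 mm holes at (+-36, +-34) mm; the caster stands in the one at (-36, 34) mm, plate on the insert, turned up to 0.5 rad either way.
- screwdriver: Bystander: screwdriver 190 mm long lying on the counter; leave it alone.
- softener: Bystander: blue bottle, 72 mm in diameter, 160 mm high, standing on the counter, origin at its underside; leave it alone.
- tin: Bystander: yellow can, 74 mm in diameter, 90 mm high, standing on the counter, origin at its underside; leave it alone.
Mind the look-alikes: they are no part of the job. Several things have the shape of the caster; the one meant has the colours described above.

How it is judged:
On the way, in this order (a step that is already met when the one before it is completed fails the run):
1. the caster has been lifted clear of the carton (z of stem_end in the frame of carton above 0.055 m), for 0.2 s.
2. the stem has found the hole: its end is at least 5 mm below the mouth (z of stem_end in the frame of base below 0.052 m and horizontal distance between stem_end and corner below 0.012 m), for 0.1 s.
At the end, for the whole second after the job is handed in: The caster stands released and at rest in the empty corner's socket: mounting plate within 2 mm of the flange, stem upright within 3.4 degrees, wheel within 8 degrees of the base's long sides (z of caster in the frame of base below 0.059 m and horizontal distance between caster and corner below 0.012 m and angle between the z axis of caster and the z axis of base, either way round below 0.06 rad and angle between the x axis of caster and the x axis of base, either way round below 0.14 rad and linear speed of caster below 0.01 m/s); the robot touches nothing.
It fails at once if the caster is forced against the base with more than 70 N (contact force between caster and base above 70 N).
It fails at once if a bystander is moved more than 15 mm (distance of any of screwdriver, softener, tin from where it was at the start of the episode above 0.015 m).
It also fails if it takes over 64 s, if anything falls off the work surface, if the arm or the gripper's body presses on something with over 40 N, if the wrist force passes 120 N, or if a joint passes its speed limit or range.

## Working session

There is one attempt and no reset: what is moved stays moved. The work goes in short steps, Python scripts to look and compute and a shell command to move; the robot and the scene stay as the last step left them, time stands still between calls to the robot, and variables do not carry over. Pictures are saved under pics/ and viewed, and the job is handed in when it is done.

```bash
ls; mkdir -p pics
python3 - <<'E'
from bench import ctrl,cams,boxes_of,landmark_of
import cv2,json
print(ctrl.get_obs(), ctrl.grip_point_offset)
for n in("scene","top"):
    p=cams.camera(n); cv2.imwrite(f"pics/{n}0.png",p["color"][:,:,::-1])
    print(n,p["camera_matrix"],p["distortion"],p["view"])
    for t in("caster","axle","carton","base","corner","softener","tin","screwdriver"):
        print(t,[(f["uv"],round(f["confidence"],2)) for f in landmark_of(p,t)])
E
```

```text
pics
{'time_s': 0.0, 'q': array([ 1.00468780e+00,  1.81561560e-01,  1.60801508e+00, -3.24952977e-06,
        1.35378343e+00, -2.06338604e-01]), 'dq': array([ 0.00021355, -0.00031393,  0.00028022, -0.00187243, -0.00026796,
       -0.00102044]), 'joint_efforts': array([ 6.47948073e-04, -4.44874442e+01, -3.51335442e+01, -3.06671136e-04,
        9.16241639e-03, -7.44918879e-06]), 'eef_pos': array([0.20230019, 0.53796748, 0.40376892]), 'eef_rot': array([-3.31416136e-04,  1.78915979e-01,  9.83863960e-01, -8.19207940e-04]), 'wrist_force': array([-0.25717718,  0.50390913, -0.09611321]), 'torque': array([ 0.01274617,  0.02308982, -0.00292221]), 'opening': 1.0008604235383443} 0.1547
scene [[420.17818312   0.         321.62320519]
 [  0.         420.17818312 207.19498866]
 [  0.           0.           1.        ]] [-0.04521415  0.          0.          0.          0.        ] [[ 6.61059877e-01  7.50332368e-01 -1.08459155e-03 -3.63125821e-01]
 [-5.97332451e-01  5.27137145e-01  6.04417384e-01  2.53617149e-01]
 [ 4.54085655e-01 -3.98908219e-01  7.96667089e-01 -1.66403858e+00]
 [ 0.00000000e+00  0.0
[... 419 characters left out ...]
  0.         315.10126232]
 [  0.         431.5319489  198.84867171]
 [  0.           0.           1.        ]] [0.00397127 0.         0.         0.         0.        ] [[-0.01908241 -0.99980649 -0.00477973  0.00907915]
 [ 0.99419885 -0.01948107  0.10577866 -0.50882631]
 [-0.10585131 -0.00273349  0.99437821 -1.6298488 ]
 [ 0.          0.          0.          1.        ]]
caster [([277.8, 190.3], 0.64), ([254.3, 162.8], 0.46)]
axle [([274.5, 194.0], 0.56), ([250.2, 163.0], 0.45)]
carton [([264.9, 160.6], 0.92)]
base [([371.0, 159.4], 0.69)]
corner [([405.7, 186.5], 0.81), ([253.2, 164.1], 0.41)]
softener [([194.6, 174.8], 0.95)]
tin [([442.2, 178.3], 0.64)]
screwdriver [([215.5, 236.4], 0.7)]
```

Run:
```python
import cv2
a=cv2.imread("pics/scene0.png");b=cv2.imread("pics/top0.png")
cv2.imwrite("pics/s0c.png",cv2.resize(a[120:370,150:470],None,fx=2.4,fy=2.4,interpolation=cv2.INTER_CUBIC))
cv2.imwrite("pics/t0c.png",cv2.resize(b[80:280,170:470],None,fx=2.6,fy=2.6,interpolation=cv2.INTER_CUBIC))
```

```text
(no output)
```

View pics/s0c.png

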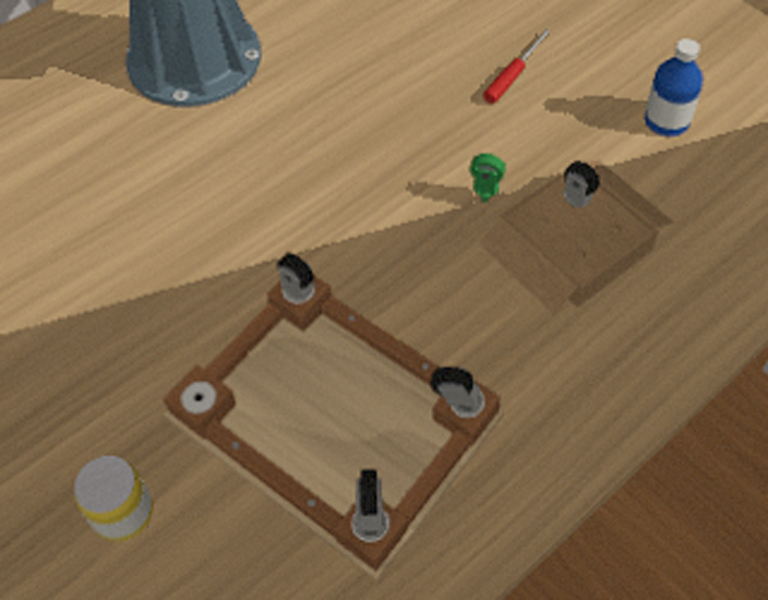

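View pics/t0c.png

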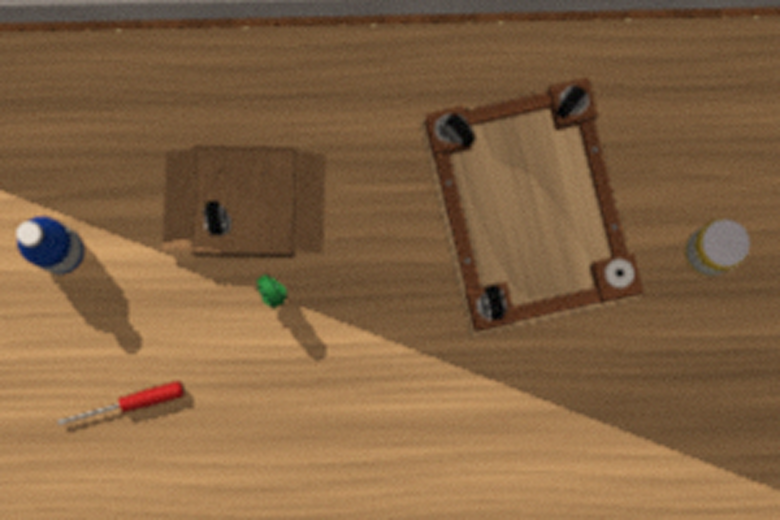

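```bash
cat > h.py <<'E'
import numpy as np, cv2
def cam(p):
    V=np.array(p["view"]);return np.array(p["camera_matrix"]),np.array(p["distortion"]),V
def ray(p,uv):
    K,D,V=cam(p);R=V[:3,:3];c=-R.T@V[:3,3]
    x=cv2.undistortPoints(np.array([[uv]],float),K,D)[0,0]
    d=R.T@np.array([x[0],-x[1],-1]);return c,d/np.linalg.norm(d)
def atz(p,uv,z):
    c,d=ray(p,uv);return c+d*(z-c[2])/d[2]
def proj(p,X):
    K,D,V=cam(p);X=np.atleast_2d(X);Y=(V[:3,:3]@X.T).T+V[:3,3];Y=Y*[1,-1,-1]
    return cv2.projectPoints(Y,np.zeros(3),np.zeros(3),K,D)[0][:,0]
def crop(img,c,h,s,f):
    x,y=map(int,c);a=img[max(0,y-h):y+h,max(0,x-h):x+h,::-1]
    cv2.imwrite(f,cv2.resize(a,None,fx=s,fy=s,interpolation=cv2.INTER_NEAREST))
E
python3 - <<'E'
from bench import cams,boxes_of
from h import *
P={n:cams.camera(n) for n in("scene","top")}
tiles=[]
for n,c in(("scene",(392,198)),("top",(254,164)),("scene",(233,285)),("top",(408,185))):
    x,y=c;a=P[n]["color"][y-22:y+22,x-22:x+22,::-1]
    tiles.append(cv2.resize(a,(299,299),interpolation=cv2.INTER_CUBIC))
cv2.imwrite("pics/c1.png",np.vstack([np.hstack(tiles[:2]),np.hstack(tiles[2:])]))
# flange segmentation
for n,c in(("scene",(233,285)),("top",(408,185))):
    x,y=c;a=P[n]["color"][y-14:y+14,x-14:x+14].astype(float)
    m=(a.min(2)>120)
    k,l,st,ce=cv2.connectedComponentsWithStats(m.astype(np.uint8))
    i=1+np.argmax(st[1:,4]); cnt=np.argwhere(l==i)[:,::-1].astype(np.int32)
    h=cv2.convexHull(cnt); e=cv2.fitEllipse(h)
    mask=np.zeros(m.shape,np.uint8);cv2.fillConvexPoly(mask,h,1)
    mm=cv2.moments(mask,True);fc=(mm["m10"]/mm["m00"],mm["m01"]/mm["m00"])
    ins=cv2.erode(mask,np.ones((3,3)));g=a.mean(2);ref=np.median(g[(ins>0)&(g>130)])
    yy,xx=np.mgrid[:28,:28]; near=(np.hypot(xx-fc[0],yy-fc[1])<4.5)
    w=np.clip(ref-g,0,None)*near; w[w<12]=0
    hc=((w*xx).sum()/w.sum(),(w*yy).sum()/w.sum())
    F=np.add(fc,(x-14,y-14));H=np.add(hc,(x-14,y-14))
    print(n,st[i],"flange",F,e,atz(P[n],F,.057),"hole",H,atz(P[n],H,.057))
for z in (.084,): pass
for n in P:
    for t in("caster","axle","carton","stem_end"):
        pass
    print(n,[(f["uv"],f["confidence"]) for f in boxes_of(P[n],"caster")])
a=atz(P["top"],(252.7,163.8),.084);b=atz(P["scene"],(391,198),.08);print(a,b)
E
```

```text
scene [  7   9  13  12 103] flange [232.29133858 285.37007874] ((13.27682113647461, 14.167075157165527), (11.404886245727539, 13.144742965698242), 66.10783386230469) [ 0.55415507 -0.35290127  0.057     ] hole [232.30545455 285.11328671] [ 0.55349069 -0.35239964  0.057     ]
top [10  9  9 10 57] flange [408.02666667 184.56      ] ((14.029847145080566, 13.637992858886719), (8.921642303466797, 9.441919326782227), 169.58187866210938) [ 0.553117   -0.35291393  0.057     ] hole [407.90654893 184.48969831] [ 0.55339387 -0.352472    0.057     ]
scene [([350.5, 194.0], 0.7), ([392.3, 193.2], 0.62)]
top [([252.5, 163.9], 0.43)]
[0.63925294 0.22997809 0.084     ] [0.64841952 0.2198403  0.08      ]
```

View pics/c1.png

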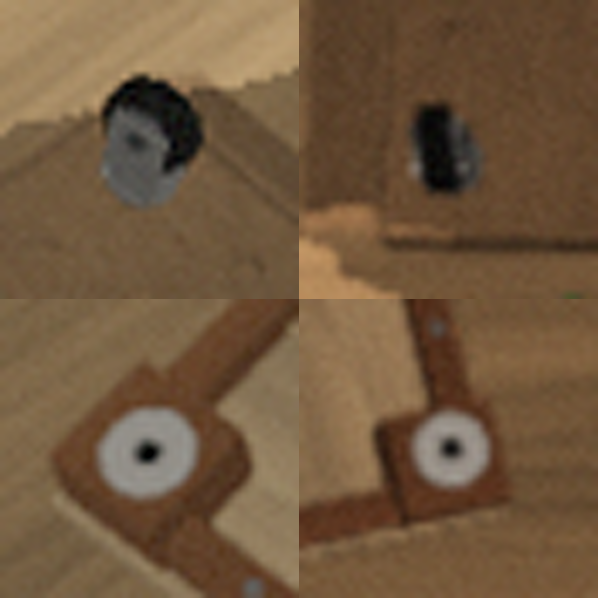

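```bash
cat > fit.py <<'E'
from h import *
from scipy.optimize import minimize,differential_evolution
S=6
def circ(r,n=32):
    t=np.linspace(0,2*np.pi,n,endpoint=False);return r*np.cos(t),r*np.sin(t)
def hulls():
    c,s=circ(.025);w=np.array([[a,y,.042+b] for a,b in zip(c,s) for y in(-.009,.009)])
    c,s=circ(.019);pl=np.array([[a,b,z] for a,b in zip(c,s) for z in(0,.004)])
    f=[np.array([[x,y,z] for x in(-.016,.016) for y in Y for z in(.004,.052)]) for Y in((-.014,-.010),(.010,.014))]
    return w,[pl]+f
def mask(p,parts,x,y,z,yaw,x0,y0,N):
    R=np.array([[np.cos(yaw),-np.sin(yaw),0],[np.sin(yaw),np.cos(yaw),0],[0,0,1]])
    m=np.zeros((N*S,N*S),np.uint8)
    for P in parts:
        uv=proj(p,P@R.T+[x,y,z]);q=((uv-[x0,y0]+.5)*S)
        cv2.fillConvexPoly(m,cv2.convexHull(np.round(q).astype(np.int32)),1)
    return cv2.resize(m.astype(np.float32),(N,N),interpolation=cv2.INTER_AREA)
def appearance(p,x,y,z,yaw,x0,y0,N):
    w,g=hulls(); W=mask(p,[w],x,y,z,yaw,x0,y0,N);A=mask(p,[w]+g,x,y,z,yaw,x0,y0,N);return W,A
E
python3 - <<'E'
from bench import cams,boxes_of,landmark_of
from fit import *
P={n:cams.camera(n) for n in("scene","top")}
N=36;obs={}
for n,c in(("scene",(391,198)),("top",(253,164))):
    x0,y0=c[0]-18,c[1]-18;a=P[n]["color"][y0:y0+N,x0:x0+N].astype(float)
    # grayness: r-b small vs cardboard
    sat=a[...,0]-a[...,2]
    M=np.clip((38-sat)/25,0,1)
    cyx=np.hypot(*(np.mgrid[:N,:N]-18)); M[cyx>14]=0
    obs[n]=(M,x0,y0); print(n,M.sum())
    K=cv2.resize((M*255).astype(np.uint8),None,fx=8,fy=8,interpolation=cv2.INTER_NEAREST);cv2.imwrite(f"pics/m_{n}.png",K)
def cost(v,views=("scene","top")):
    e=0
    for n in views:
        M,x0,y0=obs[n];A=mask(P[n],sum([[hulls()[0]],hulls()[1]],[]),v[0],v[1],.042,v[2],x0,y0,N)
        e+=((A-M)**2).sum()/M.sum()
    return e
for views in(("scene","top"),("top",),("scene",)):
    r=differential_evolution(cost,[(.61,.67),(.20,.25),(-.6,.6)],args=(views,),seed=1,maxiter=40,popsize=10,polish=False)
    print(views,r.x,r.fun)
for n in P:
    c=[f["uv"] for f in landmark_of(P[n],"carton")][:1];print(n,atz(P[n],c[0],0.), -P[n]["view"][:3,:3].T@P[n]["view"][:3,3])
E
python3 - <<'E'
import cv2,numpy as np
a=cv2.imread('pics/m_scene.png');b=cv2.imread('pics/m_top.png');cv2.imwrite('pics/m.png',np.hstack([a,b]))
E
```

```text
scene 212.88
top 103.28
('scene', 'top') [0.64094295 0.2317975  0.18592611] 0.108486437218772
('top',) [0.64145459 0.23192337 0.26991278] 0.05175470459546706
('scene',) [ 0.64047532  0.2323233  -0.0351241 ] 0.038759847771667716
scene [0.66708766 0.19096115 0.        ] [ 1.14715771 -0.52502463  1.17200032]
top [0.68010643 0.1969243  0.        ] [ 0.33352616 -0.00529027  1.6745525 ]
```

View pics/m.png

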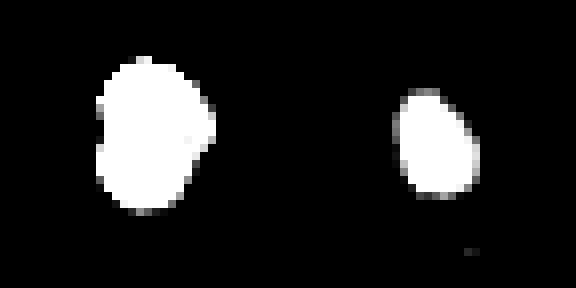

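Run:
```python
from bench import cams
from fit import *
P={n:cams.camera(n) for n in("scene","top")}
N=36;obs={}
for n,c in(("scene",(391,198)),("top",(253,164))):
    x0,y0=c[0]-18,c[1]-18;a=P[n]["color"][y0:y0+N,x0:x0+N].astype(float)
    near=np.hypot(*(np.mgrid[:N,:N]-18))<14
    M=np.clip((38-(a[...,0]-a[...,2]))/25,0,1)*near
    D=np.clip((75-a.mean(2))/40,0,1)*near*M
    obs[n]=(M,D,x0,y0)
def cost(v,views=("scene","top"),wd=1.):
    e=0;w,g=hulls()
    for n in views:
        M,D,x0,y0=obs[n];q=(v[0],v[1],.042,v[2],x0,y0,N)
        A=mask(P[n],[w]+g,*q);W=mask(P[n],[w],*q)*(1-mask(P[n],[g[1]],*q))
        e+=((A-M)**2).sum()/M.sum()+wd*((W-D)**2).sum()/D.sum()
    return e
for views in(("scene","top"),("top",),("scene",)):
    r=differential_evolution(cost,[(.61,.67),(.20,.25),(-.6,.6)],args=(views,),seed=1,maxiter=40,popsize=10,polish=False)
    print(views,r.x,r.fun)
for y in np.arange(-.2,.41,.1):
    print(round(y,2),*[round(minimize(lambda u:cost((u[0],u[1],y),(n,)),[.641,.232],method="Nelder-Mead",options=dict(initial_simplex=[[.641,.232],[.645,.232],[.641,.236]])).fun,3) for n in P])
```

```text
('scene', 'top') [0.64004082 0.2313671  0.13443224] 0.39865778109382083
('top',) [0.64101995 0.23176878 0.19190484] 0.15331514628539084
('scene',) [6.41052767e-01 2.31980193e-01 5.56771021e-04] 0.1952355721660686
-0.2 0.298 0.443
-0.1 0.236 0.335
0.0 0.195 0.246
0.1 0.209 0.187
0.2 0.248 0.156
0.3 0.315 0.187
0.4 0.38 0.255
```

Run:
```python
from bench import cams
from h import *
P={n:cams.camera(n) for n in("scene","top")}
def base(v):
    x,y,t=v;R=np.array([[np.cos(t),-np.sin(t)],[np.sin(t),np.cos(t)]]);c=np.array([x,y])-R@np.array([-.135,-.095])
    f=lambda X:np.c_[np.array(X)[:,:2]@R.T+c,np.array(X)[:,2]];return f
out=[]
for t in(11,14,17):
    f=base((.553,-.3525,np.radians(t)))
    for n,(x0,y0,x1,y1,s) in dict(scene=(210,215,370,365,2.6),top=(325,100,425,220,3.2)).items():
        im=cv2.resize(P[n]["color"][y0:y1,x0:x1,::-1],None,fx=s,fy=s,interpolation=cv2.INTER_CUBIC)
        for poly in([[a*.17,b*.13,.015] for a,b in((-1,-1),(1,-1),(1,1),(-1,1))],[[a*.165,b*.125,.055] for a,b in((-1,-1),(1,-1),(1,1),(-1,1))]):
            q=((proj(P[n],f(poly))-[x0,y0]+.5)*s).astype(np.int32);cv2.polylines(im,[q],True,(0,255,255),1,cv2.LINE_AA)
        if n=="top": out.append(im)
        else: cv2.imwrite(f"pics/bs{t}.png",im)
h=np.hstack(out);print(h.shape);cv2.imwrite("pics/bt.png",cv2.resize(h,(800,int(h.shape[0]*800/h.shape[1]))))
```

```text
(384, 960, 3)
```

View pics/bt.png

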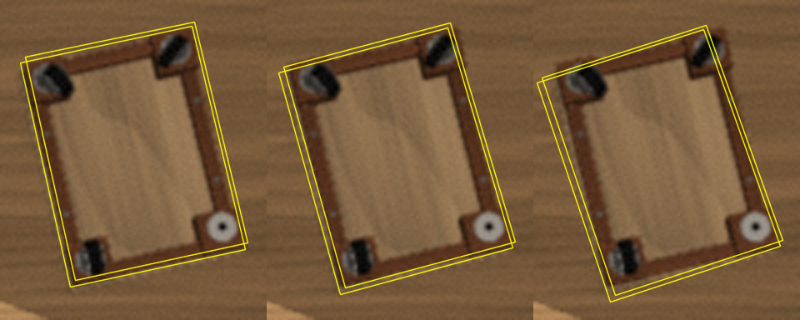

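View pics/bs14.png

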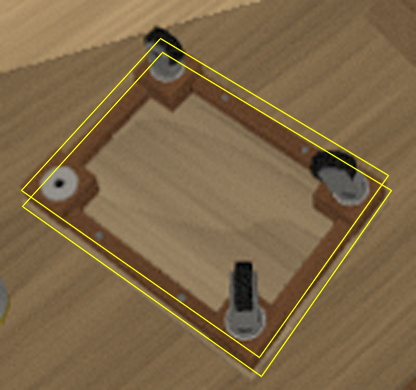

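Run:
```python
from bench import cams
from h import *
from scipy.optimize import differential_evolution
from scipy.ndimage import map_coordinates
P={n:cams.camera(n) for n in("scene","top")}
I={n:cv2.GaussianBlur(p["color"].astype(np.float32)[...,1],(0,0),.6) for n,p in P.items()}
# block tops outer edges: brown (dark) inside, wood outside at board; sample in/out
def samp(n,X): uv=proj(P[n],X);return map_coordinates(I[n],[uv[:,1],uv[:,0]],order=1)
def rect(hx,hy,z,k=40):
    s=np.linspace(-.98,.98,k);o=np.full(k,1.)
    return [np.c_[s*hx,o*hy,o*z],np.c_[s*hx,-o*hy,o*z],np.c_[o*hx,s*hy,o*z],np.c_[-o*hx,s*hy,o*z]]
def cost(v,views):
    x,y,t=v;R=np.array([[np.cos(t),-np.sin(t)],[np.sin(t),np.cos(t)]])
    f=lambda X:np.c_[X[:,:2]@R.T+[x,y],X[:,2]]
    e=0
    for n in views:
        # board outline only: wood outside equal-ish colour to board... use batten/ inner? use inner board window edges instead
        for a in rect(.105,.065,.015): pass
        hi=[samp(n,f(q)) for q in rect(.105-.0,.065,.015)]
        # filled model: brown ring samples dark, inner window bright, outside bright
        ring=np.concatenate([samp(n,f(q)) for z,w in((.03,.006),(.03,.012)) for q in rect(.17-w,.13-w,z)])
        out=np.concatenate([samp(n,f(q)) for d in(.004,.010) for q in rect(.17+d,.13+d,.005)])
        inn=np.concatenate([samp(n,f(q)) for d in(.045,.055) for q in rect(.17-d,.13-d,.015)])
        e+=np.minimum(ring,110).mean()-.5*np.minimum(out,110).mean()-.5*np.minimum(inn,110).mean()
    return e
for views in(("scene","top"),("top",),("scene",)):
    r=differential_evolution(cost,[(.62,.72),(-.33,-.24),(.1,.4)],args=(views,),seed=1,maxiter=60,popsize=12)
    x,y,t=r.x;c=np.array([x,y])+np.array([[np.cos(t),-np.sin(t)],[np.sin(t),np.cos(t)]])@[-.135,-.095]
    print(views,r.x,np.degrees(t),r.fun,"corner",c)
# screws: dark/grey dots in top, hand-read
s=[(170+u/2.6,80+v/2.6) for u,v in((594,150),(615,228),(450,183),(467,261))]
X=[atz(P["top"],q,.03)[:2] for q in s]
for a,b in((1,0),(3,2)): d=X[a-1+0]-X[b+1] if 0 else X[b]-X[a];print(np.degrees(np.arctan2(d[1],d[0])))
```

```text
('scene', 'top') [ 0.66130855 -0.24        0.24498914] 14.036843671575715 -41.303234 corner [ 0.55338151 -0.36490698]
('top',) [ 0.6649881  -0.24000749  0.21317758] 12.214175586460968 -26.170326232910156 corner [ 0.55314285 -0.36141852]
('scene',) [ 0.65987434 -0.24002589  0.2575616 ] 14.757192395355556 -16.40953826904297 corner [ 0.55352617 -0.36627987]
12.567580825752314
10.613412066291508
```

```bash
cat > basefit.py <<'E'
from bench import cams
from h import *
from scipy.optimize import differential_evolution
from scipy.ndimage import map_coordinates
P={n:cams.camera(n) for n in("scene","top")}
I={n:cv2.GaussianBlur(p["color"].astype(np.float32)[...,1],(0,0),.6) for n,p in P.items()}
def samp(n,X): uv=proj(P[n],X);return map_coordinates(I[n],[uv[:,1],uv[:,0]],order=1)
def rect(hx,hy,z,k=40):
    s=np.linspace(-.98,.98,k);o=np.full(k,1.)
    return [np.c_[s*hx,o*hy,o*z],np.c_[s*hx,-o*hy,o*z],np.c_[o*hx,s*hy,o*z],np.c_[-o*hx,s*hy,o*z]]
def cost(v,views):
    x,y,t=v;R=np.array([[np.cos(t),-np.sin(t)],[np.sin(t),np.cos(t)]])
    f=lambda X:np.c_[X[:,:2]@R.T+[x,y],X[:,2]]
    e=0
    for n in views:
        ring=np.concatenate([samp(n,f(q)) for w in(.007,.013) for q in rect(.17-w,.13-w,.03)])
        out=np.concatenate([samp(n,f(q)) for d in(.004,.010) for q in rect(.17+d,.13+d,.005)])
        inn=np.concatenate([samp(n,f(q)) for d in(.045,.055) for q in rect(.17-d,.13-d,.015)])
        e+=np.minimum(ring,110).mean()-.5*np.minimum(out,110).mean()-.5*np.minimum(inn,110).mean()
    return e
for views in(("scene","top"),("top",),("scene",)):
    r=differential_evolution(cost,[(.62,.74),(-.33,-.16),(.05,.4)],args=(views,),seed=1,maxiter=60,popsize=12)
    x,y,t=r.x;c=np.array([x,y])+np.array([[np.cos(t),-np.sin(t)],[np.sin(t),np.cos(t)]])@[-.135,-.095]
    print(views,r.x,np.degrees(t),r.fun,"corner",c)
    if len(views)==2:
        R=np.array([[np.cos(t),-np.sin(t)],[np.sin(t),np.cos(t)]]);out=[]
        for n,(x0,y0,x1,y1,s) in dict(scene=(210,215,370,365,2.6),top=(325,100,425,220,3.2)).items():
            im=cv2.resize(P[n]["color"][y0:y1,x0:x1,::-1],None,fx=s,fy=s,interpolation=cv2.INTER_CUBIC)
            for hx,hy,z in((.17,.13,.015),(.165,.125,.055)):
                X=np.array([[a*hx,b*hy,z] for a,b in((-1,-1),(1,-1),(1,1),(-1,1))]);X[:,:2]=X[:,:2]@R.T+[x,y]
                cv2.polylines(im,[((proj(P[n],X)-[x0,y0]+.5)*s).astype(np.int32)],True,(0,255,255),1,cv2.LINE_AA)
            out.append(im[:384])
        cv2.imwrite("pics/bf.png",np.hstack(out))
E
python3 basefit.py
```

```text
('scene', 'top') [ 0.66123978 -0.22984703  0.20734655] 11.880082139842646 -57.49233 corner [ 0.54868848 -0.35060383]
('top',) [ 0.66404749 -0.23161198  0.21243678] 12.171730689412156 -30.83144 corner [ 0.55211233 -0.35294012]
('scene',) [ 0.66036346 -0.22878106  0.20581769] 11.792484764881028 -28.022491 corner [ 0.54762767 -0.34936564]
```

View pics/bf.png

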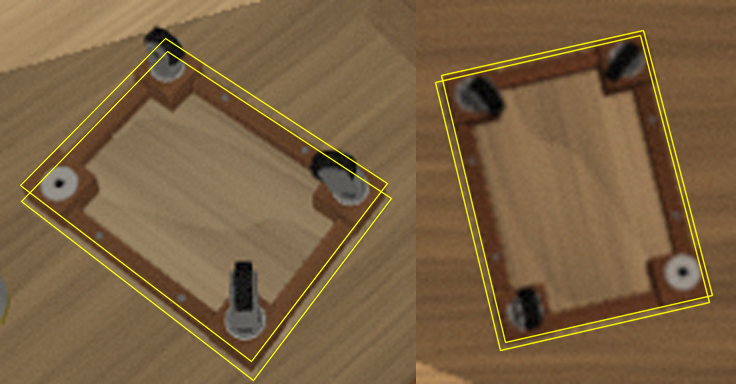

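```bash
cat > to.py <<'E'
import sys,numpy as np
from scipy.spatial.transform import Rotation as Ro
from bench import ctrl
def state():
    o=ctrl.get_obs();w,x,y,z=o["eef_rot"];R=Ro.from_quat([x,y,z,w]).as_matrix();return o,R
def goto(gx,gy,gz,yang):
    """grasp point target, tool y angle in deg"""
    o,R=state();g=o["eef_pos"]+R[:,2]*ctrl.grip_point_offset
    d=np.array([gx,gy,gz+ctrl.grip_point_offset])-o["eef_pos"]
    a=np.degrees(np.arctan2(R[1,1],R[0,1]));s=-((yang-a+90)%180-90)
    print("t",round(o["time_s"],2),"grasp",g.round(4),"yang",a.round(2),"tilt",np.degrees(np.arccos(-R[2,2])).round(2),"open",round(o["opening"],3),"F",o["wrist_force"].round(1),"T",o["torque"].round(2))
    print("offset mm",(R.T@d*1000).round(1),"spin",round(s,1),"q",o["q"].round(2))
if __name__=="__main__": goto(*map(float,sys.argv[1:]))
E
python3 to.py .641 .232 .15 97
```

```text
t 1.7 grasp [0.2024 0.5382 0.25  ] yang 69.38 tilt 0.0 open 0.998 F [ 0.8 -0.3 -0.4] T [0.   0.01 0.01]
offset mm [-518.3 -132.2  100. ] spin -27.6 q [ 1.    0.18  1.61  0.    1.35 -0.21]
```

```bash
python3 -m handwheel '[{"offset":[-0.060,-0.015,0],"spin":-4,"grip":1},{"offset":[-0.115,-0.030,0],"spin":-8,"grip":0.6},{"offset":[-0.172,-0.044,0],"spin":-12,"grip":0.6},{"offset":[-0.230,-0.058,0],"spin":-16,"grip":0.6},{"offset":[-0.288,-0.074,0.02],"spin":-20,"grip":0.6},{"offset":[-0.346,-0.088,0.04],"spin":-24,"grip":0.6},{"offset":[-0.404,-0.103,0.06],"spin":-27.6,"grip":0.6},{"offset":[-0.460,-0.118,0.08],"spin":-27.6,"grip":0.6},{"offset":[-0.518,-0.132,0.1],"spin":-27.6,"grip":0.6},{"offset":[-0.518,-0.132,0.1],"spin":-27.6,"grip":0.6},{"offset":[-0.518,-0.132,0.1],"spin":-27.6,"grip":0.6}]'; python3 to.py .641 .232 .07 97
```

```text
time_s: 3.08
eef_pos: [0.6408, 0.2321, 0.3042]
eef_rot: [-0.001, -0.061, 0.998, 0.0]
wrist_force: [-0.6, -0.1, -0.4]
opening: 0.599
t 3.08 grasp [0.6406 0.2321 0.1495] yang 96.94 tilt 0.07 open 0.599 F [-0.6 -0.1 -0.4] T [ 0.02  0.06 -0.04]
offset mm [-0.3 -0.1 79.5] spin -0.1 q [ 0.17  0.51  1.39  0.    1.24 -1.52]
```

```bash
python3 -m handwheel '[{"offset":[0,0,0.03],"spin":0,"grip":0.6},{"offset":[0,0,0.055],"spin":0,"grip":0.6},{"offset":[0,0,0.07],"spin":0,"grip":0.6},{"offset":[0,0,0.080],"spin":0,"grip":0.6},{"offset":[0,0,0.080],"spin":0,"grip":0.6}]'
python3 - <<'E'
from bench import cams
from h import *
t=[]
for n,c in(("scene",(391,198)),("top",(253,160))):
    p=cams.camera(n);x,y=c;t.append(cv2.resize(p["color"][y-30:y+30,x-30:x+30,::-1],(390,390),interpolation=cv2.INTER_CUBIC))
cv2.imwrite("pics/g1.png",np.hstack(t))
E
python3 to.py .641 .232 .07 97
```

```text
time_s: 3.7
eef_pos: [0.6405, 0.2326, 0.2246]
eef_rot: [-0.0, -0.061, 0.998, -0.0]
wrist_force: [-0.4, -0.3, -0.0]
opening: 0.6
t 3.8 grasp [0.6414 0.2326 0.071 ] yang 97.0 tilt 0.09 open 0.598 F [-0.7  0.1  1. ] T [ 0.04  0.02 -0.  ]
offset mm [ 0.2 -0.5  1. ] spin 0.0 q [ 0.17  0.6   1.43  0.    1.11 -1.52]
```

View pics/g1.png

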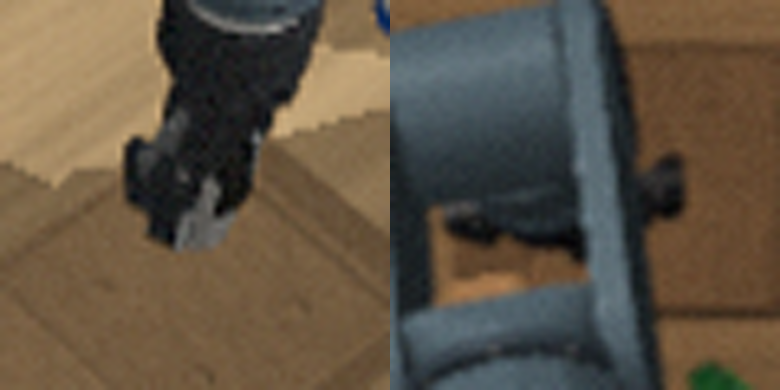

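The scene crop shows the open fingers straddling the grey fork (crop ~(205,215), i.e. scene pixel about (393,201)). Next I close on it.

```bash
python3 -m handwheel '[{"offset":[0,0,0],"spin":0,"grip":0.2},{"offset":[0,0,0],"spin":0,"grip":0.2},{"offset":[0,0,0],"spin":0,"grip":0.2},{"offset":[0,0,0],"spin":0,"grip":0.2},{"offset":[0,0,0],"spin":0,"grip":0.2}]'; python3 to.py .641 .232 .2 97
```

```text
time_s: 4.42
eef_pos: [0.6413, 0.2323, 0.2258]
eef_rot: [0.001, -0.061, 0.998, 0.0]
wrist_force: [-0.7, 0.5, 5.9]
opening: 0.32
t 4.42 grasp [0.6416 0.2324 0.0711] yang 96.98 tilt 0.11 open 0.32 F [-0.7  0.5  5.9] T [ 0.03  0.01 -0.01]
offset mm [ 1.000e-01 -3.000e-01 -1.289e+02] spin -0.0 q [ 0.17  0.6   1.43  0.    1.11 -1.52]
```

```bash
python3 -m handwheel '[{"offset":[0,0,-0.01],"spin":0,"grip":0.2},{"offset":[0,0,-0.03],"spin":0,"grip":0.2},{"offset":[0,0,-0.07],"spin":0,"grip":0.2},{"offset":[0,0,-0.11],"spin":0,"grip":0.2},{"offset":[0,0,-0.14],"spin":0,"grip":0.2},{"offset":[0,0,-0.14],"spin":0,"grip":0.2}]'
python3 - <<'E'
from bench import cams
from h import *
t=[]
for n,c in(("scene",(391,150)),("top",(253,150))):
    p=cams.camera(n);x,y=c;t.append(cv2.resize(p["color"][y-35:y+35,x-35:x+35,::-1],(390,390),interpolation=cv2.INTER_CUBIC))
cv2.imwrite("pics/g2.png",np.hstack(t))
E
python3 to.py .5534 -.3525 .21 102
```

```text
time_s: 5.18
eef_pos: [0.6415, 0.2325, 0.3692]
eef_rot: [0.003, -0.061, 0.998, 0.0]
wrist_force: [-0.1, -0.9, -1.5]
opening: 0.321
t 5.28 grasp [0.6403 0.2322 0.2096] yang 96.99 tilt 0.04 open 0.32 F [ 0.1 -0.7 -1.7] T [-0.    0.02 -0.01]
offset mm [ 1.575e+02 -5.698e+02 -3.000e-01] spin -5.0 q [ 0.17  0.45  1.35 -0.    1.34 -1.52]
```

View pics/g2.png

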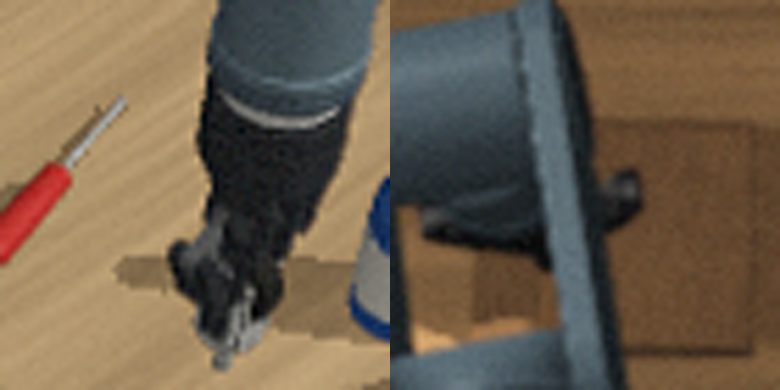

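```bash
python3 -m handwheel '[{"offset":[0.010,-0.035,0],"spin":-0.5,"grip":0.2},{"offset":[0.025,-0.090,0],"spin":-1,"grip":0.2},{"offset":[0.041,-0.148,0],"spin":-2,"grip":0.2},{"offset":[0.057,-0.206,0],"spin":-3,"grip":0.2},{"offset":[0.073,-0.264,0],"spin":-4,"grip":0.2},{"offset":[0.089,-0.322,0],"spin":-5,"grip":0.2},{"offset":[0.105,-0.380,0],"spin":-5,"grip":0.2},{"offset":[0.121,-0.438,0],"spin":-5,"grip":0.2},{"offset":[0.137,-0.496,0],"spin":-5,"grip":0.2},{"offset":[0.150,-0.545,0],"spin":-5,"grip":0.2},{"offset":[0.1575,-0.5698,0],"spin":-5,"grip":0.2},{"offset":[0.1575,-0.5698,0],"spin":-5,"grip":0.2},{"offset":[0.1575,-0.5698,0],"spin":-5,"grip":0.2},{"offset":[0.1575,-0.5698,0],"spin":-5,"grip":0.2}]'; python3 to.py .5534 -.3525 .13 102
python3 - <<'E'
from bench import cams,landmark_of
from h import *
t=[]
for n,c in(("scene",(220,250)),("top",(410,185))):
    p=cams.camera(n);x,y=c;t.append(cv2.resize(p["color"][y-50:y+50,x-50:x+50,::-1],(390,390),interpolation=cv2.INTER_CUBIC))
    for k in("stem_end","caster","axle"): print(n,k,[(f["uv"],f["confidence"]) for f in landmark_of(p,k)])
cv2.imwrite("pics/g3.png",np.hstack(t))
E
```

```text
time_s: 7.02
eef_pos: [0.5543, -0.3508, 0.3644]
eef_rot: [-0.0, -0.105, 0.994, 0.0]
wrist_force: [-0.1, 0.1, -1.4]
opening: 0.315
t 7.03 grasp [ 0.5542 -0.3507  0.2097] yang 102.1 tilt 0.05 open 0.315 F [-0.1  0.1 -1.4] T [ 0.01  0.05 -0.04]
offset mm [ 1.2 -1.5 79.7] spin 0.1 q [-0.74  0.39  1.43  0.    1.33 -2.53]
scene stem_end [([352.8, 202.3], 0.61), ([226.3, 267.1], 0.57)]
scene caster [([351.4, 197.8], 0.7), ([225.9, 263.6], 0.53), ([224.3, 254.5], 0.41)]
scene axle [([357.0, 188.7], 0.65), ([222.3, 254.3], 0.56)]
top stem_end []
top caster [([274.9, 193.5], 0.47), ([414.1, 180.3], 0.46)]
top axle [([416.7, 176.7], 0.53), ([271.6, 191.8], 0.52)]
```

View pics/g3.png

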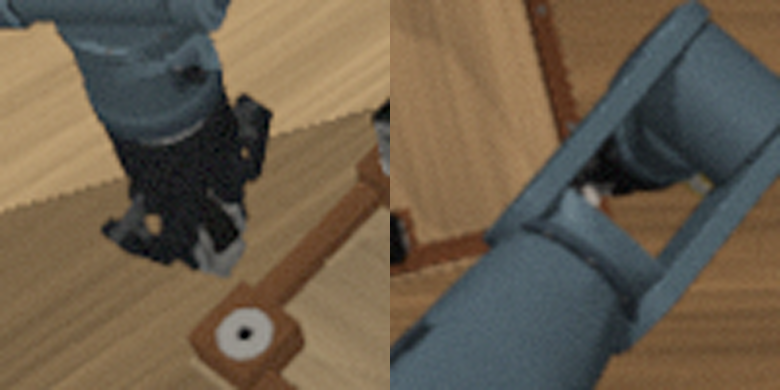

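Run:
```python
from bench import cams
from h import *
p=cams.camera("scene");x,y=224,262
im=cv2.resize(p["color"][y-25:y+45,x-35:x+35,::-1],(700,700),interpolation=cv2.INTER_CUBIC)
g=np.array([.5542,-.3507]);s=10
def f(X,col):
    u=(proj(p,X)-[x-35,y-25]+.5)*s
    cv2.polylines(im,[u.astype(np.int32)],True,col,1,cv2.LINE_AA)
t=np.linspace(0,6.28,40)
for r,z,c in((.019,.1807,(0,255,255)),(.019,.1847,(0,255,255)),(.0055,.1807,(0,255,0)),(.0055,.1507,(0,255,0))):
    f(np.c_[g[0]+r*np.cos(t),g[1]+r*np.sin(t),0*t+z],c)
cv2.imwrite("pics/g4.png",im)
```

```text
(no output)
```

View pics/g4.png

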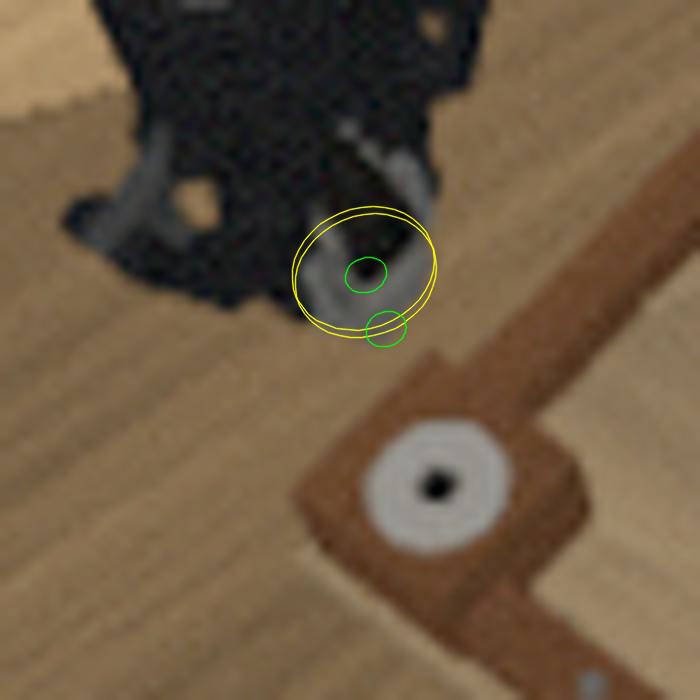

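```bash
python3 -m handwheel '[{"offset":[0.001,-0.0015,0.03],"spin":0,"grip":0.2},{"offset":[0.001,-0.0015,0.06],"spin":0,"grip":0.2},{"offset":[0.001,-0.0015,0.08],"spin":0,"grip":0.2},{"offset":[0.001,-0.0015,0.088],"spin":0,"grip":0.2},{"offset":[0.001,-0.0015,0.090],"spin":0,"grip":0.2},{"offset":[0.001,-0.0015,0.090],"spin":0,"grip":0.2}]'; python3 to.py .5534 -.3525 .1161 102
python3 - <<'E'
from bench import cams
from h import *
p=cams.camera("scene");x,y=230,280;im=cv2.resize(p["color"][y-25:y+25,x-25:x+25,::-1],(600,600),interpolation=cv2.INTER_CUBIC)
cv2.imwrite("pics/g5.png",im)
E
python3 to.py .5534 -.3525 .1161 102
```

```text
time_s: 8.22
eef_pos: [0.5535, -0.3544, 0.2757]
eef_rot: [0.001, -0.104, 0.995, -0.001]
wrist_force: [-0.7, -0.2, -1.6]
opening: 0.322
t 8.22 grasp [ 0.5537 -0.3546  0.121 ] yang 101.99 tilt 0.1 open 0.322 F [-0.7 -0.2 -1.6] T [0.   0.03 0.01]
offset mm [-0.3  1.9  4.9] spin -0.0 q [-0.75  0.49  1.48 -0.    1.17 -2.53]
t 8.28 grasp [ 0.5537 -0.3547  0.1212] yang 101.99 tilt 0.12 open 0.322 F [-0.2  0.1 -1.9] T [-0.01  0.01  0.01]
offset mm [-0.3  1.9  5.1] spin -0.0 q [-0.75  0.49  1.48 -0.    1.17 -2.53]
```

View pics/g5.png

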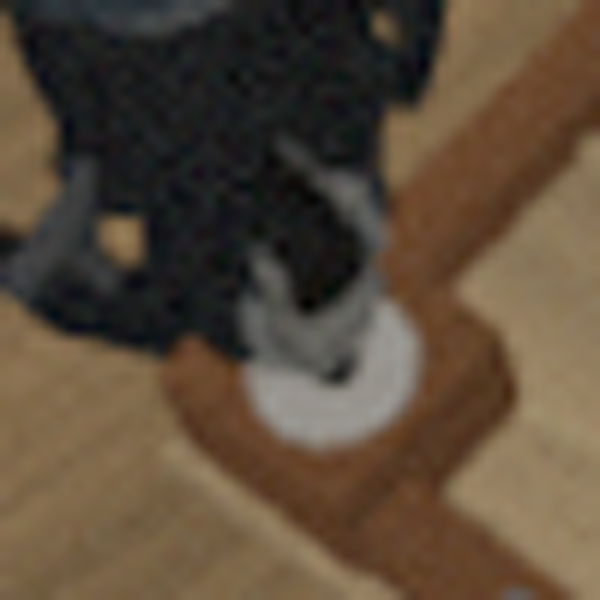

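```bash
python3 -m handwheel '[{"offset":[0,0.002,0.002],"spin":0,"grip":0.2},{"offset":[0,0.002,0.003],"spin":0,"grip":0.2},{"offset":[0,0.002,0.0035],"spin":0,"grip":0.2},{"offset":[0,0.002,0.004],"spin":0,"grip":0.2},{"offset":[0,0.002,0.0045],"spin":0,"grip":0.2},{"offset":[0,0.002,0.005],"spin":0,"grip":0.2},{"offset":[0,0.002,0.005],"spin":0,"grip":0.2}]'; python3 to.py .5534 -.3525 .1161 102
```

```text
time_s: 9.15
eef_pos: [0.5528, -0.3522, 0.2697]
eef_rot: [0.0, -0.104, 0.995, -0.0]
wrist_force: [1.3, 0.8, -2.0]
opening: 0.319
t 9.15 grasp [ 0.5528 -0.3522  0.115 ] yang 101.98 tilt 0.02 open 0.319 F [ 1.3  0.8 -2. ] T [-0.02 -0.19 -0.02]
offset mm [-0.5 -0.4 -1.1] spin -0.0 q [-0.75  0.49  1.49  0.    1.16 -2.53]
```

```bash
python3 -m handwheel '[{"offset":[0,0,0.0005],"spin":0,"grip":0.2},{"offset":[0,0,0.001],"spin":0,"grip":0.2},{"offset":[0,0,0.0015],"spin":0,"grip":0.2},{"offset":[0,0,0.0015],"spin":0,"grip":0.2}]'; python3 to.py .5534 -.3525 .1161 102
```

```text
time_s: 9.65
eef_pos: [0.5528, -0.3522, 0.2683]
eef_rot: [0.0, -0.104, 0.995, -0.0]
wrist_force: [2.2, -0.1, -1.4]
opening: 0.316
t 9.65 grasp [ 0.5528 -0.3522  0.1136] yang 101.99 tilt 0.03 open 0.316 F [ 2.2 -0.1 -1.4] T [-0.05 -0.36  0.04]
offset mm [-0.5 -0.4 -2.5] spin -0.0 q [-0.75  0.49  1.49  0.    1.16 -2.53]
```

```bash
python3 -m handwheel '[{"offset":[-0.0004,0,0.0],"spin":0,"grip":0.2},{"offset":[-0.0006,0,0.001],"spin":0,"grip":0.2},{"offset":[-0.0006,0,0.002],"spin":0,"grip":0.2},{"offset":[-0.0006,0,0.003],"spin":0,"grip":0.2},{"offset":[-0.0006,0,0.003],"spin":0,"grip":0.2}]'; python3 to.py .5534 -.3525 .1161 102
```

```text
time_s: 10.28
eef_pos: [0.5532, -0.352, 0.2649]
eef_rot: [-0.0, -0.104, 0.995, 0.0]
wrist_force: [0.5, -0.3, -3.3]
opening: 0.322
t 10.28 grasp [ 0.5531 -0.352   0.1102] yang 101.98 tilt 0.02 open 0.322 F [ 0.5 -0.3 -3.3] T [-0.1  -0.16  0.04]
offset mm [-0.1 -0.5 -5.9] spin -0.0 q [-0.75  0.5   1.49 -0.    1.15 -2.53]
```

```bash
python3 -m handwheel '[{"offset":[-0.0002,0,0.0015],"spin":0,"grip":0.2},{"offset":[-0.0002,0,0.003],"spin":0,"grip":0.2},{"offset":[-0.0002,0,0.0045],"spin":0,"grip":0.2},{"offset":[-0.0002,0,0.0055],"spin":0,"grip":0.2},{"offset":[-0.0002,0,0.0055],"spin":0,"grip":0.2}]'; python3 to.py .5534 -.3525 .0861 102
```

```text
time_s: 10.9
eef_pos: [0.5534, -0.352, 0.2595]
eef_rot: [-0.0, -0.104, 0.995, 0.0]
wrist_force: [0.4, 0.5, -2.2]
opening: 0.317
t 10.9 grasp [ 0.5534 -0.3519  0.1048] yang 101.99 tilt 0.02 open 0.317 F [ 0.4  0.5 -2.2] T [-0.08 -0.04 -0.02]
offset mm [ 0.1 -0.5 18.7] spin -0.0 q [-0.75  0.51  1.49  0.    1.14 -2.53]
```

```bash
python3 -m handwheel '[{"offset":[0,0,0.001],"spin":0,"grip":0.2},{"offset":[0,0,0.002],"spin":0,"grip":0.2},{"offset":[0,0,0.003],"spin":0,"grip":0.2},{"offset":[0,0,0.004],"spin":0,"grip":0.2},{"offset":[0,0,0.005],"spin":0,"grip":0.2},{"offset":[0,0,0.005],"spin":0,"grip":0.2}]'; python3 to.py .5534 -.3525 .0861 102
```

```text
time_s: 11.65
eef_pos: [0.5536, -0.3522, 0.255]
eef_rot: [0.0, -0.104, 0.995, -0.0]
wrist_force: [-0.4, -0.5, 1.7]
opening: 0.318
t 11.65 grasp [ 0.5536 -0.3523  0.1003] yang 101.98 tilt 0.05 open 0.318 F [-0.4 -0.5  1.7] T [-0.15 -0.01  0.02]
offset mm [ 0.2 -0.2 14.2] spin -0.0 q [-0.75  0.51  1.49 -0.    1.13 -2.53]
```

```bash
python3 -m handwheel '[{"offset":[0,0,0.001],"spin":0,"grip":0.2},{"offset":[0,0,0.002],"spin":0,"grip":0.2},{"offset":[0,0,0.003],"spin":0,"grip":0.2},{"offset":[0,0,0.003],"spin":0,"grip":0.2}]'; python3 to.py .5534 -.3525 .0861 102
```

```text
time_s: 12.15
eef_pos: [0.5535, -0.352, 0.2512]
eef_rot: [0.0, -0.104, 0.995, -0.0]
wrist_force: [2.0, -2.7, -2.3]
opening: 0.322
t 12.15 grasp [ 0.5535 -0.3521  0.0965] yang 101.99 tilt 0.01 open 0.322 F [ 2.  -2.7 -2.3] T [-0.41 -0.34 -0.02]
offset mm [ 0.2 -0.4 10.4] spin -0.0 q [-0.75  0.52  1.5  -0.    1.13 -2.53]
```

```bash
python3 -m handwheel '[{"offset":[-0.0003,-0.0005,0],"spin":0,"grip":0.2},{"offset":[-0.0003,-0.0005,0.001],"spin":0,"grip":0.2},{"offset":[-0.0003,-0.0005,0.002],"spin":0,"grip":0.2},{"offset":[-0.0003,-0.0005,0.003],"spin":0,"grip":0.2},{"offset":[-0.0003,-0.0005,0.004],"spin":0,"grip":0.2},{"offset":[-0.0003,-0.0005,0.004],"spin":0,"grip":0.2}]'; python3 to.py .5534 -.3525 .0861 102
```

```text
time_s: 12.9
eef_pos: [0.5538, -0.3524, 0.2473]
eef_rot: [-0.0, -0.104, 0.995, 0.0]
wrist_force: [0.4, -0.6, -1.6]
opening: 0.319
t 12.9 grasp [ 0.5537 -0.3523  0.0926] yang 101.98 tilt 0.02 open 0.319 F [ 0.4 -0.6 -1.6] T [-0.09  0.05  0.04]
offset mm [ 0.4 -0.1  6.5] spin -0.0 q [-0.75  0.52  1.5   0.    1.12 -2.53]
```

```bash
python3 -m handwheel '[{"offset":[0,0,0.001],"spin":0,"grip":0.2},{"offset":[0,0,0.002],"spin":0,"grip":0.2},{"offset":[0,0,0.003],"spin":0,"grip":0.2},{"offset":[0,0,0.004],"spin":0,"grip":0.2},{"offset":[0,0,0.0045],"spin":0,"grip":0.2},{"offset":[0,0,0.0045],"spin":0,"grip":0.2}]'; python3 to.py .5534 -.3525 .0861 102
```

```text
time_s: 13.65
eef_pos: [0.5537, -0.3523, 0.2426]
eef_rot: [-0.0, -0.104, 0.995, 0.0]
wrist_force: [-0.1, -0.6, -3.5]
opening: 0.321
t 13.65 grasp [ 0.5536 -0.3522  0.0879] yang 101.98 tilt 0.04 open 0.321 F [-0.1 -0.6 -3.5] T [-0.16 -0.04 -0.02]
offset mm [ 0.3 -0.1  1.8] spin -0.0 q [-0.75  0.53  1.5   0.    1.12 -2.53]
```

```bash
python3 -m handwheel '[{"offset":[0,0,0.0005],"spin":0,"grip":0.2},{"offset":[0,0,0.001],"spin":0,"grip":0.2},{"offset":[0,0,0.0015],"spin":0,"grip":0.2},{"offset":[0,0,0.0015],"spin":0,"grip":0.2}]'; python3 to.py .5534 -.3525 .0861 102
```

```text
time_s: 14.15
eef_pos: [0.5539, -0.3524, 0.2418]
eef_rot: [0.0, -0.104, 0.995, 0.0]
wrist_force: [-0.3, 0.4, -1.9]
opening: 0.318
t 14.15 grasp [ 0.5539 -0.3523  0.0871] yang 101.99 tilt 0.01 open 0.318 F [-0.3  0.4 -1.9] T [0.05 0.03 0.03]
offset mm [ 0.5 -0.   1. ] spin -0.0 q [-0.75  0.53  1.5   0.    1.11 -2.53]
```

Run:
```python
from bench import cams
from h import *
p=cams.camera("scene");x,y=230,280;im=cv2.resize(p["color"][y-25:y+25,x-25:x+25,::-1],(600,600),interpolation=cv2.INTER_CUBIC)
cv2.imwrite("pics/g6.png",im)
```

```text
(no output)
```

View pics/g6.png

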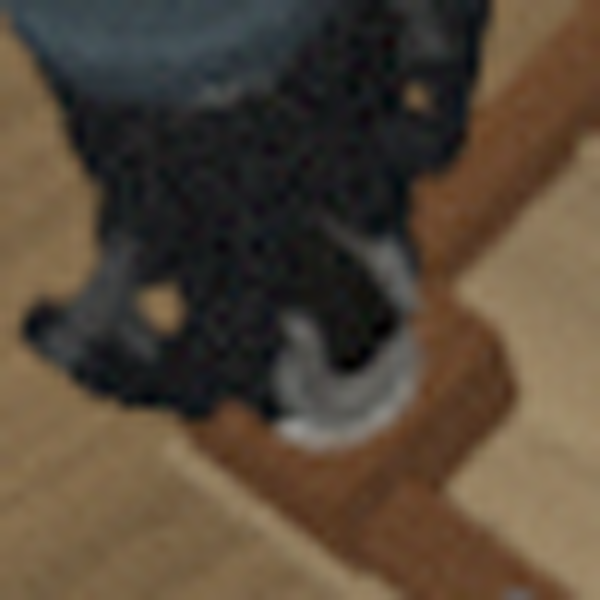

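```bash
python3 -m handwheel '[{"offset":[0,0,0.0005],"spin":0,"grip":0.2},{"offset":[0,0,0.001],"spin":0,"grip":0.2},{"offset":[0,0,0.001],"spin":0,"grip":0.2}]'; python3 to.py .5534 -.3525 .0861 102; python3 -m handwheel '[{"offset":[0,0,0.0003],"spin":0,"grip":0.2},{"offset":[0,0,0.0006],"spin":0,"grip":0.2},{"offset":[0,0,0.0006],"spin":0,"grip":0.2}]'; python3 to.py .5534 -.3525 .0861 102
```

```text
time_s: 14.58
eef_pos: [0.5539, -0.3525, 0.2408]
eef_rot: [0.0, -0.104, 0.995, -0.0]
wrist_force: [-0.8, 0.2, -0.9]
opening: 0.318
t 14.57 grasp [ 0.554  -0.3525  0.0861] yang 101.98 tilt 0.01 open 0.318 F [-0.8  0.2 -0.9] T [0.05 0.08 0.05]
offset mm [0.5 0.1 0. ] spin -0.0 q [-0.75  0.53  1.5   0.    1.11 -2.53]
time_s: 14.95
eef_pos: [0.554, -0.3525, 0.2407]
eef_rot: [0.0, -0.104, 0.995, -0.0]
wrist_force: [-1.5, 2.4, 5.3]
opening: 0.322
t 14.95 grasp [ 0.554  -0.3525  0.086 ] yang 101.99 tilt 0.03 open 0.322 F [-1.5  2.4  5.3] T [0.32 0.37 0.04]
offset mm [ 0.6  0.1 -0.1] spin -0.0 q [-0.75  0.53  1.5  -0.    1.11 -2.53]
```

```bash
python3 -m handwheel '[{"offset":[0,0,0.0004],"spin":0,"grip":0.2},{"offset":[0,0,0.0008],"spin":0,"grip":0.2},{"offset":[0,0,0.0008],"spin":0,"grip":0.2}]'; python3 to.py .5534 -.3525 .0861 102
```

```text
time_s: 15.32
eef_pos: [0.554, -0.3525, 0.2407]
eef_rot: [0.0, -0.104, 0.995, -0.0]
wrist_force: [-3.6, 3.7, 9.6]
opening: 0.322
t 15.32 grasp [ 0.5541 -0.3526  0.086 ] yang 101.99 tilt 0.03 open 0.322 F [-3.6  3.7  9.6] T [ 0.66  0.71 -0.03]
offset mm [ 0.6  0.1 -0.1] spin -0.0 q [-0.75  0.53  1.5  -0.    1.11 -2.53]
```

```bash
python3 -m handwheel '[{"offset":[0.0003,0.0003,0.0005],"spin":0,"grip":0.2},{"offset":[0.0004,0.0004,0.001],"spin":0,"grip":0.2},{"offset":[0.0004,0.0004,0.0015],"spin":0,"grip":0.2},{"offset":[0.0004,0.0004,0.0015],"spin":0,"grip":0.2}]'; python3 to.py .5534 -.3525 .0861 102
```

```text
time_s: 15.82
eef_pos: [0.5539, -0.3524, 0.2406]
eef_rot: [0.001, -0.105, 0.995, -0.001]
wrist_force: [-5.0, 5.6, 17.0]
opening: 0.317
t 15.82 grasp [ 0.5541 -0.3525  0.0859] yang 102.0 tilt 0.1 open 0.317 F [-5.   5.6 17. ] T [ 1.06  1.03 -0.01]
offset mm [ 0.5 -0.  -0.2] spin -0.0 q [-0.75  0.53  1.5   0.    1.11 -2.53]
```

```bash
python3 -m handwheel '[{"offset":[-0.0003,-0.0003,-0.0025],"spin":0,"grip":0.2},{"offset":[-0.0003,-0.0003,-0.0025],"spin":0,"grip":0.6},{"offset":[-0.0003,-0.0003,-0.0025],"spin":0,"grip":0.6},{"offset":[-0.0003,-0.0003,-0.0025],"spin":0,"grip":0.6},{"offset":[-0.0003,-0.0003,-0.0025],"spin":0,"grip":0.6},{"offset":[-0.0003,-0.0003,-0.02],"spin":0,"grip":0.6},{"offset":[-0.0003,-0.0003,-0.06],"spin":0,"grip":0.6},{"offset":[-0.0003,-0.0003,-0.12],"spin":0,"grip":0.6},{"offset":[-0.0003,-0.0003,-0.17],"spin":0,"grip":0.6},{"offset":[0.06,-0.0003,-0.20],"spin":0,"grip":0.6},{"offset":[0.11,0,-0.20],"spin":0,"grip":0.6},{"offset":[0.16,0,-0.20],"spin":0,"grip":0.6},{"offset":[0.16,0,-0.20],"spin":0,"grip":0.6}]'
python3 - <<'E'
from bench import cams,landmark_of
from fit import *
P={n:cams.camera(n) for n in("scene","top")}
t=[]
for n,c in(("scene",(230,280)),("top",(408,182))):
    p=P[n];x,y=c;t.append(cv2.resize(p["color"][y-25:y+25,x-25:x+25,::-1],(390,390),interpolation=cv2.INTER_CUBIC))
    for k in("caster","axle"): print(n,k,[(f["uv"],f["confidence"]) for f in landmark_of(p,k)], proj(p,[[.5537,-.3525,.057 if k=="caster" else .099]]))
    print({k:[f["uv"] for f in landmark_of(p,k)][:1] for k in("softener","tin","screwdriver")})
    # overlay
    S_=7.8
    for z in(.057,.061):
        a=np.linspace(0,6.28,40);u=(proj(p,np.c_[.5537+.019*np.cos(a),-.3525+.019*np.sin(a),0*a+z])-[x-25,y-25]+.5)*S_
        im=t[-1]; 
    o=im.copy()
    w,g=hulls();yaw=np.radians(12);R=np.array([[np.cos(yaw),-np.sin(yaw),0],[np.sin(yaw),np.cos(yaw),0],[0,0,1]])
    for q in[w]+g[:1]:
        u=(proj(p,q@R.T+[.5537,-.3525,.057])-[x-25,y-25]+.5)*S_
        cv2.polylines(o,[cv2.convexHull(u.astype(np.int32))],True,(0,255,255),1,cv2.LINE_AA)
    t.append(o)
cv2.imwrite("pics/f1.png",np.vstack([np.hstack(t[:2]),np.hstack(t[2:])])[:, :][::1]) 
im=cv2.imread("pics/f1.png");cv2.imwrite("pics/f1.png",cv2.resize(im,(600,600)))
E
python3 to.py .5534 -.3525 .0861 102
```

```text
time_s: 17.45
eef_pos: [0.3943, -0.386, 0.4395]
eef_rot: [0.0, -0.103, 0.995, -0.001]
wrist_force: [0.2, -0.1, 0.1]
opening: 0.6
scene caster [([351.6, 200.1], 0.71), ([234.4, 283.3], 0.66)] [[232.31734394 285.18242113]]
scene axle [([228.7, 276.8], 0.66)] [[229.78387437 278.47208883]]
{'softener': [[427.9, 169.2]], 'tin': [[199.8, 329.6]], 'screwdriver': []}
top caster [([273.3, 190.3], 0.63), ([372.1, 160.3], 0.5), ([405.3, 184.6], 0.43)] [[407.910577  184.4092871]]
top axle [([410.2, 177.9], 0.58), ([272.2, 191.1], 0.57)] [[410.29629739 182.82290473]]
{'softener': [[193.6, 177.9]], 'tin': [[443.8, 175.9]], 'screwdriver': [[216.6, 232.6]]}
t 18.05 grasp [ 0.3972 -0.3851  0.2829] yang 102.02 tilt 0.02 open 0.599 F [-0.9 -0.9 -0.5] T [-0.04 -0.01  0.03]
offset mm [-159.6   -0.6  196.8] spin 0.0 q [-0.98  0.11  1.62  0.    1.41 -2.77]
```

View pics/f1.png

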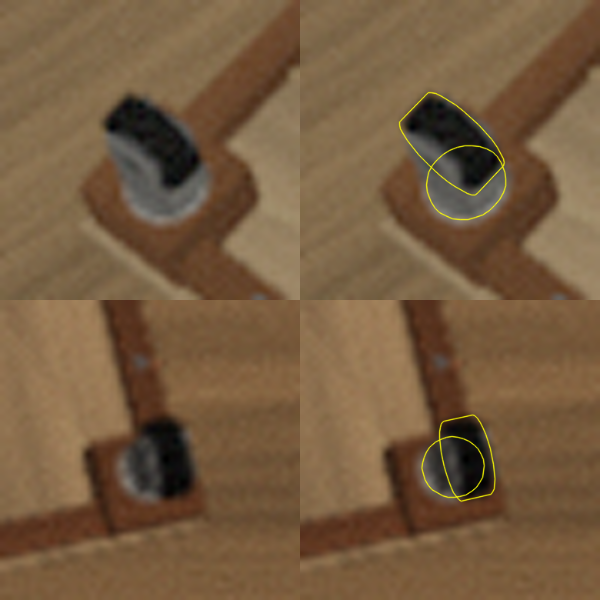

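Run:
```python
from bench import cams
from fit import *
P={n:cams.camera(n) for n in("scene","top")}
N=40;obs={}
for n,c in(("scene",(230,279)),("top",(409,182))):
    x0,y0=c[0]-20,c[1]-20;a=P[n]["color"][y0:y0+N,x0:x0+N].astype(float)
    near=np.hypot(*(np.mgrid[:N,:N]-20))<13
    D=np.clip((70-a.max(2))/30,0,1)*near
    obs[n]=(D,x0,y0)
def cost(v,n):
    w,g=hulls();D,x0,y0=obs[n];q=(v[0],v[1],.057,v[2],x0,y0,N)
    W=mask(P[n],[w],*q)*(1-mask(P[n],[g[2 if n=="top" else 1]],*q))
    return ((W-D)**2).sum()/D.sum()
for n in P:
    D,x0,y0=obs[n]
    for yd in range(-4,29,4):
        r=minimize(lambda u:cost((u[0],u[1],np.radians(yd)),n),[.5537,-.3525],method="Nelder-Mead",options=dict(initial_simplex=[[.5537,-.3525],[.5567,-.3525],[.5537,-.3495]]));print(n,yd,r.x.round(4),round(r.fun,3))
```

```text
scene -4 [ 0.554  -0.3503] 0.26
scene 0 [ 0.5539 -0.3514] 0.201
scene 4 [ 0.5541 -0.3514] 0.167
scene 8 [ 0.5538 -0.3524] 0.161
scene 12 [ 0.5538 -0.353 ] 0.164
scene 16 [ 0.5534 -0.3536] 0.191
scene 20 [ 0.5538 -0.3545] 0.235
scene 24 [ 0.553 -0.355] 0.276
scene 28 [ 0.5526 -0.3558] 0.339
top -4 [ 0.5531 -0.351 ] 0.282
top 0 [ 0.5531 -0.3517] 0.236
top 4 [ 0.5533 -0.3511] 0.201
top 8 [ 0.5537 -0.3511] 0.174
top 12 [ 0.5538 -0.3509] 0.163
top 16 [ 0.5538 -0.3508] 0.16
top 20 [ 0.5547 -0.3506] 0.187
top 24 [ 0.5542 -0.3501] 0.212
top 28 [ 0.5544 -0.3505] 0.248
```

```bash
python3 -c "
from bench import ctrl
print(ctrl.hand_in())"
```

```text
the job is handed in; nothing more can be done
None
```

The grey and black caster from the carton is now seated in the empty corner's socket. I released it, backed the arm off clear of the scene, and handed the job in at about 18 s.

**Insertion:** No spiral search was needed. Both cameras put the hole at about (0.553, -0.352) m, and the stem dropped in after a lateral correction of about 0.6 mm. I pressed it in small steps past the catch. It stopped at the expected seated height, and the tool did not move as the push grew to 17 N on the wrist, the highest vertical reading at the end of any move.

**Final checks:**
- **Seating and position:** the final scene picture matches a fully seated caster. Wheel fits from the two cameras agree to about 2 mm.
- **Wheel direction:** the fits give about 9° (scene camera) and 14° (top camera). I measured the base at about 12° and held the tool at 12.0° during the press, so the difference is well inside the 8° limit.
- **Robot:** wrist force is back to about 1 N or less, so nothing is being touched.
- **Softener and tin:** the networks put both within a few pixels of where they started, which is within their scatter. The arm never came near them.
- **Screwdriver:** it was not detected in the last scene picture. The top picture shows it within about 4 pixels of its starting place, and the arm did not go near it.

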